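Prove the spring seat under the pipe stub

ROBOT

A 6-joint arm with a two-finger parallel gripper is mounted at the origin on a cart in front of the work surface, level with it; the furniture and walls round the work are solid. World frame = base frame: x ahead of the robot, y to its left, z up, the work surface at z = 0. Lengths are in m, angles in rad, forces in N, time in s.
With the tool pointing down it reaches from about 0.325 to 0.85 m from the base axis. Payload 15.5 kg.
Tool frame: the origin (TCP) lies on the front face of the gripper's body, between the roots of the fingers; the fingertips stand 78 mm ahead of it and the grasp point (between the pads) lies 60 mm ahead of it (bot.grasp_offset is the distance from the TCP to the grasp point, in m); y points along the fingers, x is the direction in which the jaws open and shut, and the axes are right-handed (so a half turn about y gives the same grasp; the last joint's range is limited). The gripper opens to 91 mm and grips with 3 to 60 N. Pads are 32 mm wide; open, the fingers measure 118 mm over their backs; the gripper's body (76 mm by 178 mm) begins 60 mm behind the grasp point.
Start: joints at [-1.306, 0.494, 1.345, -0, 1.302, -0.096], TCP at [0.221, -0.585, 0.292] pointing down, gripper open.
Joint ranges: [-2.91, 2.91], [-0.82, 2.16], [0.22, 2.67], [-1.22, 4.37], [0.12, 2.79], [-3.08, 3.08]. Speed limits (rad/s): [1.89, 1.89, 2.57, 3.01, 3.01, 3.01].

INTERFACE

Orientations are given as a rotation vector (axis times angle).
In Python, from workcell import bot gives the robot as it stands.
- The arm moves only by the tool servo_tool, never from a script. Its argument "motion" is a list that holds one entry, the list of rows, each a list of 4 numbers: the shift along the tool's x, y, z in m, then the turn about the tool's y in degrees. A call has 1 to 20 rows; each row shifts and turns the commanded pose from where the row before left it, along the tool's axes as they then stand; what a row does not reach is not made up. A row lasts 1/12 s, in which the tool goes at most 41.7 mm and 7.16 degrees, less where a joint would pass 70% of its speed; a pose out of reach is approached as far as the arm can. A call is refused whole if a number of a shift passes 0.0417 or a number of a turn 7.16, either way. A call with a gripper value outside its range is refused whole. "grip" is the opening, from 0 (shut) to 1 (fully open), set as the call begins (left out, the last holds). The fingers move at their own pace and stop on an object; "newtons" is the grip in N (left out, the last holds). Time passes only in rows, so rows that do not move let the fingers close. It gives the time, the measured TCP pose, the force and the opening at its end, in the units of the state.
- bot.get_state(): the state, without advancing time (a new reading comes with each control period).
- bot.capture(name): name is "side" or "top"; returns a dict with "pixels" (420x560x3 uint8, red, green, blue), "fx", "fy", "cx", "cy" (pixels), "k1" (the pictures are not rectified: a ray, as slopes to the right and down, at radius r is drawn at 1 + k1 r^2 times it, then the intrinsics apply), "pose" (4x4, takes a point from camera to world coordinates). Camera axes: x right, y down, z forward; pixel columns grow to the right and rows downward; lengths in m; the calibration is good to about 2 mm. A picture is of the moment at which its call begins. There is no depth.
- bot.hand_in(): hands the job in, once; it reports no verdict.
Trained networks look in the newest picture that a camera, given by its name, has taken for a name from the list of things; names that differ only in an ending like _2 or _b are one class to them, and where a whole thing is asked for, a point or a joint stands for the part that bears it (a point fixed in the world has none). Each returns a list of dicts, best first, with "conf" (0 to 1); they miss things now and then, are a little off and sometimes report something else, mostly with a low value. They report only what shows in the picture. A call takes as long as a camera call.
- bot.outline_of(target, camera): "pixels" (420x560 bool, what is visible of it) and "uv" ([column, row] in pixels, amid what is visible of it).
- bot.spot_point(target, camera): "uv" ([column, row] in pixels: a listed point, or the origin of a listed thing).
The state is a dict: "time_s": time; "joint_positions": joint angles; "qd": joint speeds; "tau": joint torques, N m; "position": TCP position; "eef_rot": TCP orientation; "force": force on the tool from outside, world axes, zero at the start; "wrist_torque": the same for the moment, N m; "grip_width": finger opening in m.
Only numpy, scipy, OpenCV 4.12 (cv2) and the standard library are available. Lean on these libraries where they do the work, as an engineer would, in place of code of your own. Each camera call takes 0.05 s, during which the arm holds its last target.

TASK

Three steel stubs stand in the spring cups of a weld jig, in any order: a plain round pipe, a square tube and a stepped round spigot. Before tacking, check that the pipe's seat works: put the fingertips on the middle of the top of the round pipe stub, press it lightly straight down until its cup reaches the stop, keep it down for about a second, then let it spring back up and withdraw the hand well clear above it. Do not lift or knock over the pipe, and leave the other two stubs, the seats and the other things on the table alone.

Things in the scene. Friction and masses are not known exactly. Their poses are not given: they have to be found in the camera images.
- jig: Fixed dark steel plate of the weld jig, 165 (x) x 300 (y) x 12 mm thick, lying on the table; origin at the centre of its underside. Three alike spring seats stand on it in a row along its own y axis, at y = -95, 0, +95 mm and x = +20 mm, in any order; four cap screws (6 mm high) in its corners.
- pipe_stub: THE ONE TO PRESS. Loose plain round grey galvanised pipe stub, 42 mm diameter, the same width all the way up, 80 mm tall, 0.2 to 0.3 kg, standing upright in its spring cup with about 2 mm play all round. Origin at the centre of its underside, z up. Its upper end is closed by a flat welded cap, flush with the rim, and is to be pressed in the middle, within about 10 mm of its centre.
- pipe_top (a point): Centre of the pipe stub's flat upper end, 80 mm above its underside; about 124 mm above the table at rest.
- cup_a (a joint): Slide of the spring cup under the pipe stub: 0 = up (rest), 0.008 = right down on its stop; it grows as the cup sinks straight down. A preloaded spring (0.9 N/mm) carries cup and pipe; the pipe begins to sink at about 2 N of push and reaches the stop at about 10 N. It springs back by itself when released. Anything above 30 N is too hard.
- cup_a_floor (a point): Centre of the inner floor of the pipe stub's cup, on which the pipe stands; 44 mm above the table at rest, sinks with the cup.
- seat_a: Fixed round base (72 mm diameter, 16 mm high, on the jig plate) of the spring seat that holds the pipe stub, with its cup (56 mm outer diameter, inner diameter 46 mm, rim 49 mm above the base's underside at rest). Origin at the centre of the base's underside.
- square_stub: Leave alone. Loose square tube stub, 30 x 30 mm, 90 mm tall, dark steel with a black end plug, upright in its spring cup; origin at the centre of its underside, top about 134 mm above the table.
- cup_b (a joint): Slide of the spring cup under the square stub: 0 = up (rest), 0.008 = right down on its stop; it grows as the cup sinks straight down.
- seat_b: Seat like that of the pipe, holding the square stub.
- spigot: Leave alone. Loose solid stepped round steel spigot: 42 mm diameter for the lower 45 mm, then 24 mm diameter up to 85 mm, upright in its spring cup; origin at the centre of its underside, top about 129 mm above the table.
- cup_c (a joint): Slide of the spring cup under the spigot: 0 = up (rest), 0.008 = right down on its stop; it grows as the cup sinks straight down.
- seat_c: Seat like that of the pipe, holding the spigot.
- marker: Leave alone. Loose paint marker pen, 12 x 135 x 13 mm, long along its y, lying on the jig plate in front of the seats; origin at its underside.
- bolt: Leave alone. Loose hex bolt with nut, 27 x 65 x 24 mm, long along its y, lying on the jig plate in front of the seats; origin at its underside.
- magnet: Leave alone. Loose welding magnet, 60 x 83 x 16 mm, lying on the table to the right of the jig; origin at its underside.
- tube: Leave alone. Loose square tube offcut, 30 x 90 x 30 mm, lying on the table to the left of the jig; origin at its underside.

How it is judged:
On the way:
1. the fingers press on the middle of the pipe stub (grasp point within 15 mm of its axis) and its cup is down (6 mm or more of its 8 mm) for 0.3 s (value of joint cup_a above 0.006 m and contact force between the fingers and pipe_stub above 1 N and horizontal distance between the grasp point and pipe_top below 0.015 m), for 0.3 s.
At the end, for the whole second after the job is handed in: The pipe stub stands upright (within 0.15 rad) and at rest in its cup, within 8 mm of where it stood; all three cups are up again (within 2 mm); the other stubs stand; the grasp point is more than 80 mm from the pipe's top and more than 160 mm above the table (value of joint each of cup_a, cup_b, cup_c below 0.002 m and angle between pipe_stub's own z axis and vertical below 0.15 rad and distance of pipe_stub from where it was at the start of the episode below 0.008 m and z of pipe_top in the frame of cup_a_floor below 0.083 m and linear speed of pipe_stub below 0.02 m/s and angle between each of square_stub, spigot's own z axis and vertical below 0.2 rad and distance between the grasp point and pipe_top above 0.08 m and height (world z) of the grasp point above 0.16 m); the robot touches nothing.
It fails at once if the pipe stub is pressed with more than 30 N (contact force between the arm and pipe_stub above 30 N).
It fails at once if the pipe stub is lifted in its cup (more than 6 mm off the cup floor) (z of pipe_top in the frame of cup_a_floor above 0.086 m).
It fails at once if the square stub or the spigot is touched with more than 1 N, or moved more than 8 mm (contact force between the arm and square_stub above 1 N or contact force between the arm and spigot above 1 N or distance of any of square_stub, spigot from where it was at the start of the episode above 0.008 m).
It fails at once if the spring cup under the square stub or the spigot is pressed down more than 3 mm, or the robot pushes on any seat or cup itself (more than 1 N) (value of joint any of cup_b, cup_c above 0.003 m or contact force between the arm and seat_a above 1 N or contact force between the arm and seat_b above 1 N or contact force between the arm and seat_c above 1 N).
It fails at once if a loose bystander (marker, bolt, magnet or tube offcut) is moved more than 15 mm (distance of any of marker, bolt, magnet, tube from where it was at the start of the episode above 0.015 m).
It also fails if it takes over 40 s, if anything falls off the work surface, if the arm or the gripper's body presses on something with over 40 N, if the wrist force passes 120 N, or if a joint passes its speed limit or range.

## Working session

There is one attempt and no reset: what is moved stays moved. The work goes in short steps, Python scripts to look and compute and a tool call to move; the robot and the scene stay as the last step left them, time stands still between calls to the robot, and variables do not carry over. Pictures are saved under pics/ and viewed, and the job is handed in when it is done.

Besides the shell and the picture viewer there is one more tool, called after "Request:" by a JSON object that holds its "api" and its "payload". servo_tool: Moves the arm, as the interface text tells. Its arguments: {"type":"object","properties":{"motion":{"type":"array","items":{"type":"array","items":{"type":"array","items":{"type":"number"}}}},"grip":{"type":"number"},"newtons":{"type":"number"}},"required":["motion"]}

```bash
mkdir -p pics; cat > h.py <<'E'
import numpy as np, cv2
from workcell import bot
def px2ray(c,uv):
    d=np.array([(uv[0]-c["cx"])/c["fx"],(uv[1]-c["cy"])/c["fy"]]);s=d.copy()
    for _ in range(30): s=d/(1+c["k1"]*(s@s))
    P=np.array(c["pose"]); r=P[:3,:3]@np.array([s[0],s[1],1]); return P[:3,3],r
def atz(c,uv,z):
    o,r=px2ray(c,uv); return o+r*(z-o[2])/r[2]
def proj(c,p):
    P=np.array(c["pose"]); q=P[:3,:3].T@(np.array(p)-P[:3,3]); s=q[:2]/q[2]; s=s*(1+c["k1"]*(s@s))
    return np.array([s[0]*c["fx"]+c["cx"],s[1]*c["fy"]+c["cy"]])
E
python3 - <<'E'
from h import *
s=bot.get_state(); print(s)
for n in("side","top"):
    c=bot.capture(n); cv2.imwrite(f"pics/{n}0.png",c["pixels"][:,:,::-1])
    print(n,c["pose"],c["fx"],c["k1"])
    for t,z in(("pipe_top",.124),("pipe_stub",.044),("square_stub",.044),("spigot",.044),("jig",0)):
        for r in bot.spot_point(t,n)[:3]: print(t,r["conf"],r["uv"],atz(c,r["uv"],z))
E
```

```text
{'time_s': 0.0, 'joint_positions': array([-1.30553958e+00,  4.94194873e-01,  1.34617285e+00, -3.83547982e-06,
        1.30250689e+00, -9.54748182e-02]), 'qd': array([ 0.00219802, -0.00068292,  0.00035182, -0.00104568,  0.00077303,
       -0.00186567]), 'tau': array([ 6.12621079e-03, -8.78801322e+01, -3.81841886e+01,  7.13409414e-02,
        5.32807130e-02, -9.08960305e-05]), 'position': array([ 0.22053499, -0.58446966,  0.29161681]), 'eef_rot': array([-1.35769258,  0.94019306, -0.93857047]), 'force': array([-0.20175777,  0.39638504, -0.3259646 ]), 'wrist_torque': array([0.05631364, 0.01327354, 0.02825138]), 'grip_width': 0.09176002618969673}
side [[-9.99996512e-01 -4.19783781e-04  2.60774579e-03  5.52501305e-01]
 [-2.36343029e-03  5.83016377e-01 -8.12456964e-01  9.87448504e-01]
 [-1.17930224e-03 -8.12460293e-01 -5.83015335e-01  7.21803410e-01]
 [ 0.00000000e+00  0.00000000e+00  0.00000000e+00  1.00000000e+00]] 406.5890083090842 -0.11076431221561955
pipe_top 0.82 [291.7, 222.0] [0.53154045 0.20810863 0.124     ]
pipe_stub 0.69 [294.0, 247.0] [0.52466715 0.20782169 0.044     ]
pipe_stu
[... 228 characters left out ...]
5838 0.        ]
top [[ 0.01125002 -0.99763142  0.06786003  0.46661157]
 [-0.99980895 -0.01230749 -0.01518521  0.0798238 ]
 [ 0.01598443 -0.06767623 -0.99757928  1.07412358]
 [ 0.          0.          0.          1.        ]] 423.293481825782 -0.03459009747128081
pipe_top 0.67 [213.9, 209.6] [0.52939309 0.2148028  0.124     ]
pipe_stub 0.54 [216.6, 215.1] [0.52134838 0.2193105  0.044     ]
square_stub 0.74 [255.6, 202.9] [0.55231622 0.12490525 0.044     ]
spigot 0.75 [293.7, 200.3] [0.55986306 0.03194541 0.044     ]
spigot 0.41 [292.4, 196.0] [0.5703807  0.03522304 0.044     ]
jig 0.95 [258.6, 211.9] [0.53312963 0.11886356 0.        ]
jig 0.7 [216.5, 214.3] [0.52571591 0.22556534 0.        ]
```

View images.

View pics/side0.png

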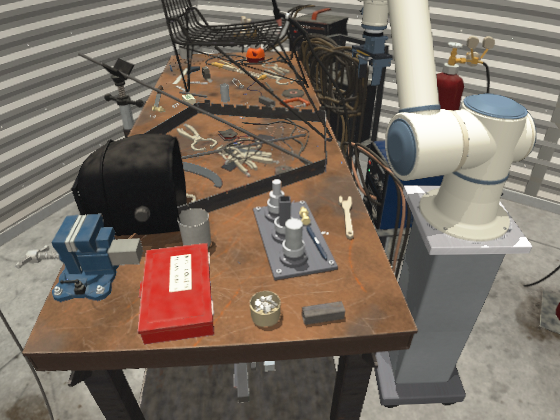

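View pics/top0.png

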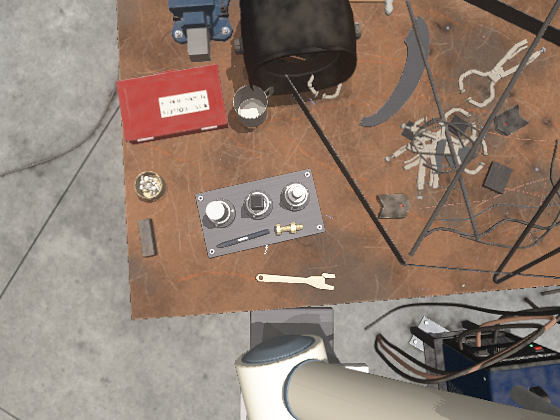

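```bash
python3 - <<'E'
from h import *
from scipy.spatial.transform import Rotation as R
s=bot.get_state(); print(R.from_rotvec(s["eef_rot"]).as_matrix().round(3))
im=[]
for n in("side","top"):
    c=bot.capture(n); p=c["pixels"][:,:,::-1].copy()
    for t in("pipe_stub","square_stub","spigot"):
        for r in bot.outline_of(t,n)[:2]:
            m=np.array(r["pixels"]); ys,xs=np.where(m); print(n,t,r["conf"],r["uv"],xs.min(),xs.max(),ys.min(),ys.max())
    x0,y0=(190,120) if n=="side" else (180,160)
    im=cv2.resize(p[y0:y0+150,x0:x0+190],None,fx=4,fy=4,interpolation=cv2.INTER_CUBIC); cv2.imwrite(f"pics/{n}0z.png",im)
E
```

```text
[[ 0.353  0.     0.936]
 [-0.936  0.     0.353]
 [-0.    -1.     0.   ]]
side pipe_stub 0.56 [293.9, 232.9] 285 301 219 249
side square_stub 0.75 [281.7, 211.3] 278 289 197 226
side square_stub 0.5 [274.6, 191.5] 269 283 180 206
side spigot 0.54 [272.6, 191.9] 267 282 180 207
side spigot 0.37 [280.6, 208.9] 278 289 196 225
top pipe_stub 0.68 [217.2, 211.4] 206 227 201 220
top pipe_stub 0.62 [256.9, 219.3] 195 324 169 256
top square_stub 0.68 [256.3, 202.1] 250 263 194 209
top spigot 0.52 [259.6, 203.5] 250 263 195 209
top spigot 0.52 [256.4, 207.2] 244 271 191 217
```

View zooms.

View pics/side0z.png

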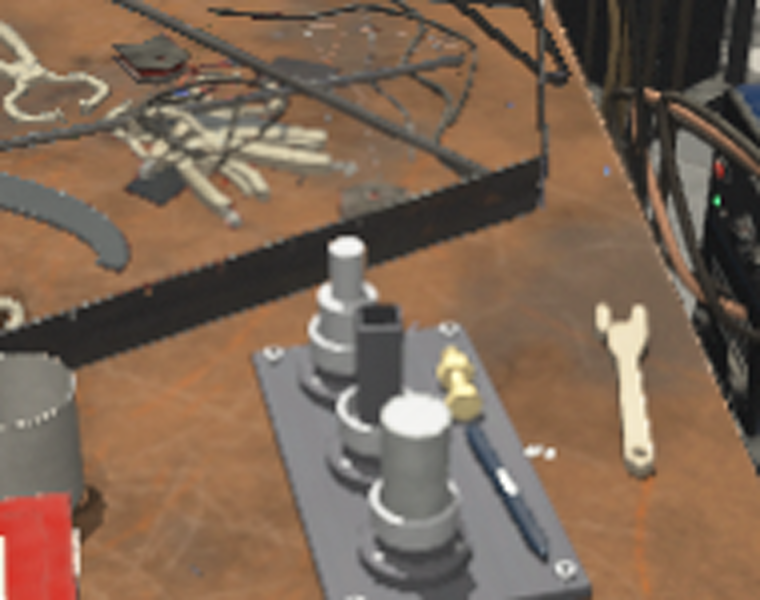

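View pics/top0z.png

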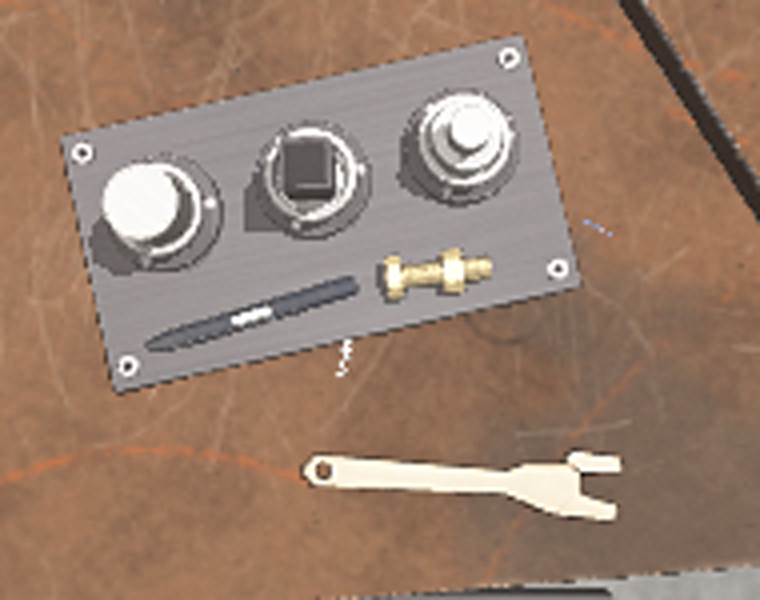

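```bash
python3 - <<'E'
from h import *
p=cv2.imread("pics/top0.png"); cv2.imwrite("pics/topr.png",cv2.resize(p[:300,300:],None,fx=2.6,fy=2,interpolation=cv2.INTER_CUBIC))
p=cv2.imread("pics/side0.png"); cv2.imwrite("pics/sider.png",cv2.resize(p[:230,70:450],None,fx=2.1,fy=2.1,interpolation=cv2.INTER_CUBIC))
c={}
for n in("side","top"): c[n]=bot.capture(n)
uv={"side":(294,224.2),"top":(215.75,210.75)}
for n in c: print(n,atz(c[n],uv[n],.124))
o1,r1=px2ray(c["side"],uv["side"]);o2,r2=px2ray(c["top"],uv["top"])
A=np.c_[r1,-r2];t=np.linalg.lstsq(A,o2-o1,rcond=None)[0];print(o1+r1*t[0],o2+r2*t[1])
for z in(0,.2,.4): print([atz(c["top"],u,z)[:2].round(3) for u in((405,262),(495,280),(550,30),(470,150))])
E
```

```text
side [0.52617252 0.21677014 0.124     ]
top [0.52685604 0.21059443 0.124     ]
[0.52598428 0.21126014 0.11972598] [0.52712321 0.21117437 0.11978639]
[array([ 0.41 , -0.255]), array([ 0.366, -0.488]), array([ 1.036, -0.661]), array([ 0.702, -0.429])]
[array([ 0.421, -0.193]), array([ 0.385, -0.382]), array([ 0.93 , -0.523]), array([ 0.658, -0.334])]
[array([ 0.431, -0.13 ]), array([ 0.403, -0.277]), array([ 0.824, -0.385]), array([ 0.614, -0.24 ])]
```

View pics/topr.png

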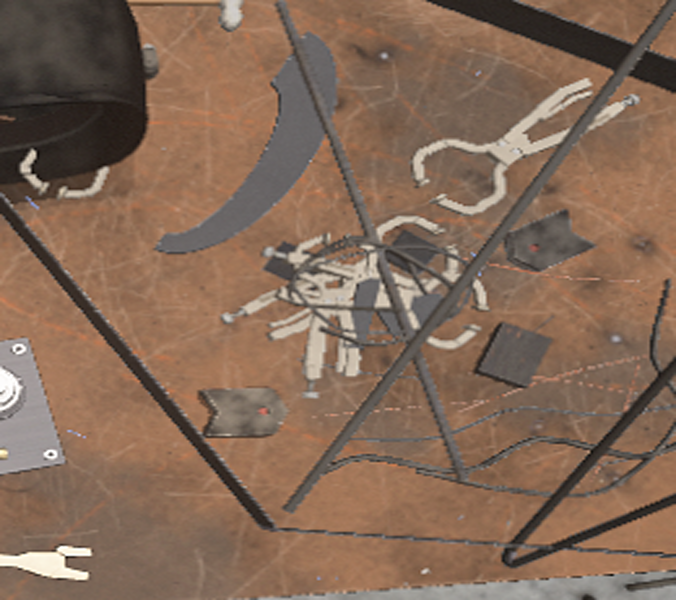

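View pics/sider.png

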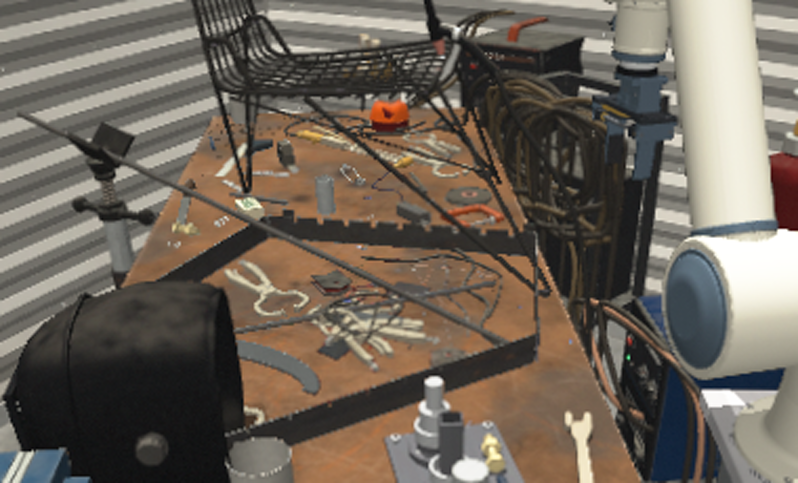

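The pictures show three stubs on the plate. The flat-topped round pipe is the left one, nearest the side camera, at (294,224) in side and (216,211) in top. The square tube stands in the middle and the stepped spigot at the far end. Both cameras put the pipe top at about (0.527, 0.211). I'll swing round near the base, away from the rods and frame, with the jaws closing on the way.

Request:
{"api": "servo_tool", "payload": {"motion": [[[0,-0.03,0,0],[0,-0.03,0,0],[-0.0256,0,0.0128,0],[-0.0256,0,0.0128,0],[-0.0256,0,0.0128,0],[-0.0256,0,0.0128,0],[-0.0256,0,0.0128,0],[-0.0256,0,0.0128,0],[-0.0256,0,0.0128,0],[-0.0256,0,0.0128,0],[-0.0256,0,0.0128,0],[-0.0256,0,0.0128,0],[-0.0209,0,0.0226,0],[-0.0209,0,0.0226,0],[-0.0209,0,0.0226,0],[-0.0209,0,0.0226,0],[-0.0209,0,0.0226,0],[-0.0209,0,0.0226,0],[-0.0209,0,0.0226,0],[-0.0209,0,0.0226,0]]], "grip": 0, "newtons": 10}}

```text
time_s: 2.77
position: [0.3605, -0.0783, 0.3525]
eef_rot: [-1.358, 0.939, -0.94]
force: [-0.2, -0.9, -0.1]
grip_width: 0.0003
```

Request:
{"api": "servo_tool", "payload": {"motion": [[[-0.0176,0,0.0215,0],[-0.0176,0,0.0215,0],[-0.0176,0,0.0215,0],[-0.0176,0,0.0215,0],[-0.0176,0,0.0215,0],[-0.0176,0,0.0215,0],[-0.0176,0,0.0215,0],[-0.0176,0,0.0215,0],[-0.0176,0,0.0215,0],[-0.0176,0,0.0215,0],[-0.0176,0,0.0215,0],[-0.0176,0,0.0215,0],[0,0.03,0,0],[0,0.03,0,0],[0,0.03,0,0],[0,0.02,0,0],[0,0,0,0],[0,0,0,0]]]}}

```text
time_s: 4.27
position: [0.5268, 0.2088, 0.242]
eef_rot: [-1.36, 0.94, -0.939]
force: [0.3, -0.6, 0.8]
grip_width: 0.0006
```

```bash
python3 - <<'E'
from h import *
s=bot.get_state(); print(s["position"],s["force"],s["joint_positions"])
p=s["position"]; tip=p-[0,0,.078]
for n in("side","top"):
    c=bot.capture(n); im=c["pixels"][:,:,::-1].copy()
    print(n,proj(c,tip),proj(c,[.527,.211,.124]))
    x0,y0=(200,120) if n=="side" else (140,130)
    cv2.imwrite(f"pics/{n}1.png",cv2.resize(im[y0:y0+150,x0:x0+190],None,fx=4,fy=4,interpolation=cv2.INTER_CUBIC))
E
```

```text
[0.52680662 0.20882957 0.24204948] [ 0.27118115 -0.62986582  0.78806152] [2.72032759e-01 4.67254292e-01 1.55236743e+00 1.03067302e-05
 1.12359746e+00 1.48204318e+00]
side [293.93296911 208.69202316] [293.60495525 222.73128221]
top [214.03248495 209.57385357] [215.57071393 210.68382216]
```

View pics/side1.png

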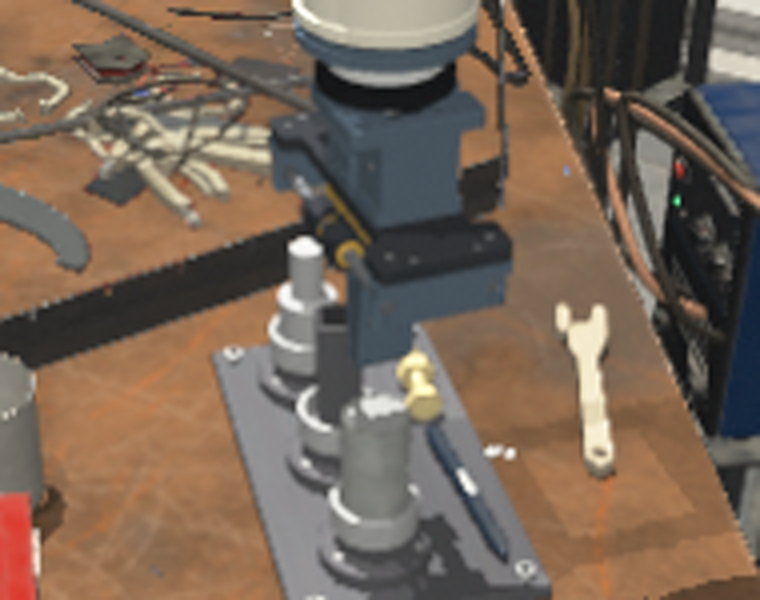

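View pics/top1.png

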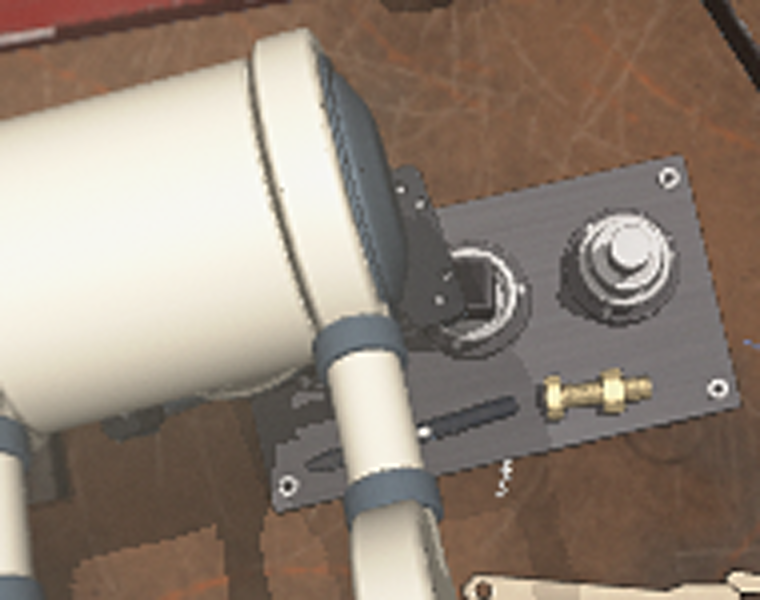

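The closed fingertips hang about 40 mm above the pipe top, at about (292,210) in side, which agrees with the projected tip. I'll shift 3 mm towards the pipe's centre and come down to just above it.

Request:
{"api": "servo_tool", "payload": {"motion": [[[-0.003,0.01,0.001,0],[0,0.01,0,0],[0,0.008,0,0],[0,0.004,0,0],[0,0,0,0],[0,0,0,0],[0,0,0,0]]]}}

```text
time_s: 4.95
position: [0.527, 0.212, 0.2104]
eef_rot: [-1.358, 0.939, -0.94]
force: [-0.7, -0.4, -0.8]
grip_width: 0.0004
```

Request:
{"api": "servo_tool", "payload": {"motion": [[[0,0.001,0,0],[0,0.001,0,0],[0,0.001,0,0],[0,0.001,0,0],[0,0.001,0,0],[0,0.001,0,0],[0,0,0,0],[0,0,0,0]]]}}

```text
time_s: 5.62
position: [0.5269, 0.212, 0.2042]
eef_rot: [-1.359, 0.94, -0.939]
force: [-0.3, -0.5, -0.2]
grip_width: 0.0004
```

Request:
{"api": "servo_tool", "payload": {"motion": [[[0,0.001,0,0],[0,0.001,0,0],[0,0.001,0,0],[0,0.001,0,0],[0,0,0,0],[0,0,0,0]]]}}

```text
time_s: 6.12
position: [0.5269, 0.2121, 0.2003]
eef_rot: [-1.358, 0.939, -0.94]
force: [-0.3, -0.4, 4.0]
grip_width: 0.0004
```

```bash
python3 - <<'E'
from h import *
s=bot.get_state(); print(s["position"],s["force"])
c=bot.capture("side"); im=c["pixels"][:,:,::-1].copy()
cv2.imwrite("pics/side2.png",cv2.resize(im[160:270,230:350],None,fx=5,fy=5,interpolation=cv2.INTER_CUBIC))
E
```

```text
[0.52694669 0.21207212 0.20028888] [-0.29090205 -0.41549353  4.03394136]
```

View pics/side2.png

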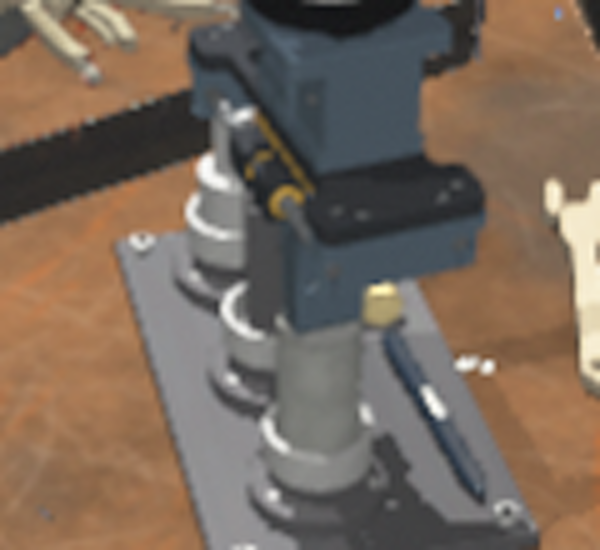

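The fingertips are on the middle of the pipe top, at about (293,226) in side, and the force is 4 N, so the spring has started to give. I'll continue in small steps.

Request:
{"api": "servo_tool", "payload": {"motion": [[[0,0.001,0,0],[0,0.001,0,0],[0,0.001,0,0],[0,0.001,0,0],[0,0.001,0,0],[0,0,0,0]]]}}

```text
time_s: 6.67
position: [0.527, 0.2121, 0.1953]
eef_rot: [-1.358, 0.939, -0.94]
force: [-1.2, -0.7, 8.5]
grip_width: 0.0006
```

Request:
{"api": "servo_tool", "payload": {"motion": [[[0,0.0005,0,0],[0,0.0005,0,0],[0,0,0,0],[0,0,0,0]]]}}

```text
time_s: 7.0
position: [0.527, 0.2121, 0.1946]
eef_rot: [-1.358, 0.939, -0.94]
force: [-1.6, -0.3, 8.9]
grip_width: 0.0007
```

Request:
{"api": "servo_tool", "payload": {"motion": [[[0,0.0005,0,0],[0,0,0,0],[0,0,0,0]]]}}

```text
time_s: 7.25
position: [0.5271, 0.2121, 0.1945]
eef_rot: [-1.358, 0.939, -0.94]
force: [-3.2, -1.5, 17.9]
grip_width: 0.0007
```

The force jumped to 18 N with no further travel, so the cup is on its stop. I'll hold for a second.

Request:
{"api": "servo_tool", "payload": {"motion": [[[0,-0.0002,0,0],[0,0,0,0],[0,0,0,0],[0,0,0,0],[0,0,0,0],[0,0,0,0],[0,0,0,0],[0,0,0,0],[0,0,0,0],[0,0,0,0],[0,0,0,0],[0,0,0,0]]]}}

```text
time_s: 8.25
position: [0.5271, 0.2121, 0.1945]
eef_rot: [-1.358, 0.939, -0.94]
force: [-1.8, -0.5, 13.9]
grip_width: 0.0003
```

Request:
{"api": "servo_tool", "payload": {"motion": [[[0,-0.001,0,0],[0,-0.001,0,0],[0,-0.001,0,0],[0,-0.001,0,0],[0,-0.001,0,0],[0,-0.001,0,0],[0,-0.001,0,0],[0,-0.001,0,0],[0,-0.001,0,0],[0,-0.002,0,0],[0,-0.004,0,0],[0,0,0,0]]]}}

```text
time_s: 9.25
position: [0.527, 0.2121, 0.2095]
eef_rot: [-1.358, 0.939, -0.94]
force: [0.1, -0.5, 0.5]
grip_width: 0.0004
```

Request:
{"api": "servo_tool", "payload": {"motion": [[[0,-0.01,0,0],[0,-0.02,0,0],[0,-0.03,0,0],[0,-0.03,0,0],[0,-0.03,0,0],[0,-0.02,0,0],[0,-0.01,0,0],[0,0,0,0],[0,0,0,0],[0,0,0,0]]]}}

```text
time_s: 10.08
position: [0.5263, 0.2119, 0.3574]
eef_rot: [-1.36, 0.941, -0.938]
force: [-0.3, -0.4, -0.5]
grip_width: 0.0007
```

```bash
python3 - <<'E'
from h import *
s=bot.get_state(); print(s["time_s"],s["position"],s["force"],s["qd"].round(3))
c=bot.capture("side"); im=c["pixels"][:,:,::-1].copy()
print(bot.spot_point("pipe_top","side")[:2])
cv2.imwrite("pics/side3.png",cv2.resize(im[130:280,200:390],None,fx=4,fy=4,interpolation=cv2.INTER_CUBIC))
E
```

```text
10.0833 [0.52631436 0.21186385 0.35742403] [-0.25015914 -0.369347   -0.47810894] [-0.001  0.006  0.003  0.     0.001 -0.   ]
[{'uv': [292.9, 222.0], 'conf': 0.64}, {'uv': [323.1, 317.2], 'conf': 0.37}]
```

View pics/side3.png

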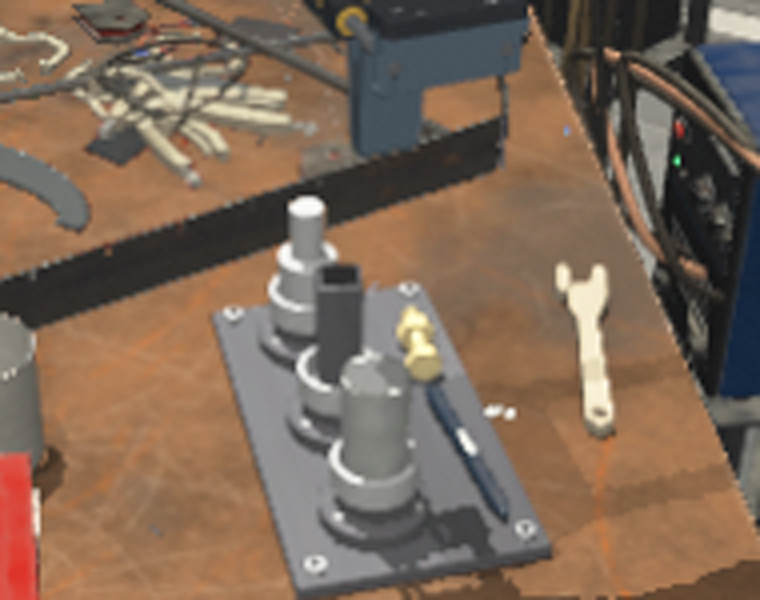

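The pipe stands upright and is back up, with its top at about (293,223). The other two stubs, the bolt and the marker have not moved, and the hand is well clear (grasp point z about 0.297).

```bash
python3 -c "
from workcell import bot
print(bot.hand_in())"
```

```text
the job is handed in; nothing more can be done
None
```

I pressed the round pipe stub down onto its stop with the closed fingertips, held it there for just over a second, let it spring back and handed the job in. The hand-in gives no verdict.

- **Press:** the force rose from about 4 N to 9 N as the cup sank about 8 mm. It then jumped to 18 N with no further travel, so the cup was on its stop. I eased off to about 14 N for the hold. The highest force I read was 18 N, against the 30 N limit, though readings come only at the end of each move.
- **Release:** the force returned to about zero once the fingers left the pipe.
- **Last picture:** the side camera showed the pipe upright, with its top within about 1 pixel of where it was at the start. The other two stubs, the bolt and the marker had not visibly moved. The grasp point was about 0.30 m above the table, roughly 170 mm above the pipe.
- **Disagreements and limits:** the two cameras differed by about 6 mm in y for the pipe's centre. I pressed at y = 0.212, close to where their two sight lines cross. I took no final top view, and I did not separately recheck the magnet or the tube offcut. The arm stayed at least 80 mm above the table near the jig.

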